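# Sweep the burnt biscuits off the baking sheet into the scrap tin

### The job

Sweep the three burnt, almost black biscuits across the baking sheet with your fingertips and off its open end, so that all three drop into the scrap tin standing under that end. Only push them: do not pick any of them up or carry them. Leave the golden biscuits where they lie and do not disturb the other things on the table.

Things in the scene. Friction and masses are not known exactly. Their poses are not given: they have to be found in the camera images.
- sheet: Aluminium baking sheet, 360 mm long (its y) by 280 mm wide (its x), fixed on two timber bearers. Origin on the table under its centre; its flat upper surface is at z = 0.073. Rims 3 mm thick rise 20 mm above that along both long sides and the end y = -0.18; the end y = +0.18 is open. Biscuits lie in two lanes at x about +-0.065, in three rows about 90 mm apart, burnt and golden in any order.
- sheet_lip (a point): Middle of the open end's edge, on the sheet's upper surface (73 mm above the table); x along the edge, y outward off the sheet.
- scrap_tin: Open rectangular grey-painted scrap tin on the table, fixed, 180 mm (its x, along the sheet's open edge) by 150 mm (its y) by 50 mm high, walls 3 mm. Origin: centre of its underside. It reaches about 18 mm under the sheet's open end and stands up to 60 mm to either side of the middle of that end, so it does not catch the whole width of the edge.
- burnt_a: Burnt, almost black biscuit lying flat on the baking sheet, a round disc 40 mm across and 17 mm high with a slightly domed top and upright sides 11 mm high, about 20 g; rigid, slides on the sheet. Origin: centre of its flat underside, z up as it lies.
- burnt_b: Burnt, almost black biscuit lying flat on the baking sheet, a round disc 40 mm across and 17 mm high with a slightly domed top and upright sides 11 mm high, about 20 g; rigid, slides on the sheet. Origin: centre of its flat underside, z up as it lies.
- burnt_c: Burnt, almost black biscuit lying flat on the baking sheet, a round disc 40 mm across and 17 mm high with a slightly domed top and upright sides 11 mm high, about 20 g; rigid, slides on the sheet. Origin: centre of its flat underside, z up as it lies.
- golden_a: Golden (good) biscuit lying flat on the baking sheet, a round disc 40 mm across and 17 mm high with a slightly domed top and upright sides 11 mm high, about 20 g; rigid, slides on the sheet. Origin: centre of its flat underside, z up as it lies.
- golden_b: Golden (good) biscuit lying flat on the baking sheet, a round disc 40 mm across and 17 mm high with a slightly domed top and upright sides 11 mm high, about 20 g; rigid, slides on the sheet. Origin: centre of its flat underside, z up as it lies.
- golden_c: Golden (good) biscuit lying flat on the baking sheet, a round disc 40 mm across and 17 mm high with a slightly domed top and upright sides 11 mm high, about 20 g; rigid, slides on the sheet. Origin: centre of its flat underside, z up as it lies.
- spice_jar: Amber glass jar with red lid, 52 mm across, 85 mm high, standing on the table beyond the sheet's +x side, loose. Origin: centre of its underside.
- cutter: Plain steel ring cutter, 56 mm across, 35 mm high, standing on the table beyond the sheet's +x side, loose. Origin: centre of its underside.
- tumbler: Brass tumbler, 64 mm across at the rim, 75 mm high, standing on the table beyond the scrap tin, loose. Origin: centre of its underside.
- spatula: Spatula 240 mm long lying on the table beyond the sheet's rimmed end, loose, along its own x axis. Origin: its middle, on the table.
There are look-alikes about, which are no part of the job. There is more than one size of the scrap_tin; the one meant has the size given above.

How it is judged:
At the end, for the whole second after the job is handed in: All three burnt biscuits lie inside the scrap tin (centres within its walls, undersides' centres less than 45 mm above the table); every golden biscuit is within 15 mm, and the jar, cutter, tumbler and spatula are within 30 mm, of where they started (x of burnt_a in the frame of scrap_tin between -0.087 and 0.087 m and y of burnt_a in the frame of scrap_tin between -0.072 and 0.072 m and z of each of burnt_a, burnt_b, burnt_c in the frame of scrap_tin below 0.045 m and x of burnt_b in the frame of scrap_tin between -0.087 and 0.087 m and y of burnt_b in the frame of scrap_tin between -0.072 and 0.072 m and x of burnt_c in the frame of scrap_tin between -0.087 and 0.087 m and y of burnt_c in the frame of scrap_tin between -0.072 and 0.072 m and distance of each of golden_a, golden_b, golden_c from where it was at the start of the episode below 0.015 m and distance of each of spice_jar, cutter, tumbler, spatula from where it was at the start of the episode below 0.03 m); the robot touches nothing.
It fails at once if a burnt biscuit is lifted more than 15 mm off the sheet (z of any of burnt_a, burnt_b, burnt_c in the frame of sheet above 0.088 m).
It fails at once if a burnt biscuit is carried through the air beyond the sheet (its centre over 50 mm past the open end and still level with the sheet) ((y of burnt_a in the frame of sheet above 0.23 m and z of burnt_a in the frame of sheet above 0.066 m) or (y of burnt_b in the frame of sheet above 0.23 m and z of burnt_b in the frame of sheet above 0.066 m) or (y of burnt_c in the frame of sheet above 0.23 m and z of burnt_c in the frame of sheet above 0.066 m)).
It fails at once if a golden biscuit is moved more than 15 mm (distance of any of golden_a, golden_b, golden_c from where it was at the start of the episode above 0.015 m).
It fails at once if the jar, cutter, tumbler or spatula is moved more than 30 mm (distance of any of spice_jar, cutter, tumbler, spatula from where it was at the start of the episode above 0.03 m).
It also fails if it takes over 72 s, if anything falls off the work surface, if the arm or the gripper's body presses on something with over 40 N, if the wrist force passes 120 N, or if a joint passes its speed limit or range.

### The arm

A 6-joint arm with a two-finger parallel gripper is mounted at the origin on the work surface. World frame = base frame: x ahead of the robot, y to its left, z up, the work surface at z = 0. Lengths are in m, angles in rad, forces in N, time in s.
With the tool pointing down it reaches from about 0.35 to 0.975 m from the base axis. Payload 17.4 kg.
Tool frame: the origin (TCP) lies midway between the tips of the shut fingers; the grasp point (between the pads) lies 19 mm behind it; x points along the fingers, y is the direction in which the jaws open and shut, and the axes are right-handed (so a half turn about x gives the same grasp; the last joint's range is limited). The gripper opens to 85 mm and grips with 20 to 120 N. Pads are 22 mm wide; open, the fingers measure 114 mm over their backs; the gripper's body (76 mm by 85 mm) begins 54 mm behind the grasp point. The pads swing forward as they close: fully open they stand 13 mm farther back than shut.
Start: joints at [1.266, 0.116, 1.442, -0, 1.584, -0.038], TCP at [0.178, 0.651, 0.231] pointing down, gripper open.
Joint ranges: [-2.83, 2.83], [-0.83, 2.19], [0.07, 2.5], [-1.14, 4.28], [0.01, 3], [-2.97, 2.97]. Speed limits (rad/s): [1.89, 1.89, 2.22, 3.14, 3.14, 3.14].

### API

Orientations are given as a unit quaternion [w, x, y, z].
In Python, from cell import * gives the robot as it stands. The module is installed in compiled form; this text tells all that it offers.
- The arm moves only by the tool drive_tool, never from a script. Its argument "deltas" is a list of rows, each a list of 5 numbers: the shift along the tool's x, y, z in mm, then the turn about the tool's x in rad, then the closure in counts, from 0 (fully open) to 255 (shut). In form: [[dx, dy, dz, turn, fingers], ...]. A call has 1 to 20 rows; each row shifts and turns the commanded pose from where the row before left it, along the tool's axes as they then stand; what a row does not reach is not made up. A row lasts 1/10 s, in which the tool goes at most 50 mm and 8.59 degrees, less where a joint would pass 70% of its speed; a pose out of reach is approached as far as the arm can. A call with a gripper value outside its range is refused whole. The fingers move at their own pace and stop on an object; "newtons" is the grip in N (left out, the last holds). Time passes only in rows, so rows that do not move let the fingers close. It gives the time, the measured TCP pose, the force and the opening at its end, in the units of the state.
- get_state(): the state, without advancing time (a new reading comes with each control period).
- capture(name): name is "side" or "top"; returns a dict with "image" (480x640x3 uint8, blue, green, red), "intrinsics" (3x3 intrinsics, pixels), "world_from_camera" (4x4, takes a point from camera to world coordinates). Camera axes: x right, y down, z forward; pixel columns grow to the right and rows downward; lengths in m; the calibration is good to about 2 mm. A picture is of the moment at which its call begins. There is no depth.
- close_job(): hands the job in, once; it reports no verdict.
The state is a dict: "time_s": time; "joints": joint angles; "qvel": joint speeds; "effort": joint torques, N m; "tcp_pos": TCP position; "tool_rot": TCP orientation; "wrist_force": force on the tool from outside, world axes, zero at the start; "torque": the same for the moment, N m; "width": finger opening in m.
Only numpy, scipy, OpenCV 4.12 (cv2) and the standard library are available. Lean on these libraries where they do the work, as an engineer would, in place of code of your own. Each camera call takes 0.05 s, during which the arm holds its last target. There are 200 camera calls.

## Working session

There is one attempt and no reset: what is moved stays moved. The work goes in short steps, Python scripts to look and compute and a tool call to move; the robot and the scene stay as the last step left them, time stands still between calls to the robot, and variables do not carry over. Pictures are saved under pics/ and viewed, about 8 in all and at most 12, crops included, and the job is handed in when it is done.

Besides the shell and the picture viewer there is one more tool, called after ">>>" by a JSON object that holds its "api" and its "payload". drive_tool: Moves the arm, as the interface text tells. Its arguments: {"type":"object","properties":{"deltas":{"type":"array"},"newtons":{"type":"number"}},"required":["deltas"]}

```bash
mkdir -p pics
python3 - <<'E'
from cell import *
import cv2
for n in("top","side"):
    c=capture(n);cv2.imwrite(f"pics/{n}0.png",c["image"]);print(c["intrinsics"],c["world_from_camera"])
s=get_state();print(s)
E
```

```text
[[522.56369059   0.         308.78771834]
 [  0.         522.56369059 225.10019275]
 [  0.           0.           1.        ]] [[-0.01022037 -0.99542549  0.09499282  0.41226256]
 [-0.99978472  0.008457   -0.01894737  0.05864506]
 [ 0.01805734 -0.09516602 -0.99529762  1.04212448]
 [ 0.          0.          0.          1.        ]]
[[454.34173226   0.         319.95193412]
 [  0.         454.34173226 231.99373309]
 [  0.           0.           1.        ]] [[ 0.98760723 -0.10716466  0.11466342  0.38751763]
 [-0.15595897 -0.75190917  0.64055398 -0.63601992]
 [ 0.01757173 -0.65049853 -0.75930422  0.8822579 ]
 [ 0.          0.          0.          1.        ]]
{'time_s': 0.1, 'joints': array([ 1.26617589e+00,  1.16455017e-01,  1.44217690e+00,  2.76935994e-05,
        1.58398153e+00, -3.77986151e-02]), 'qvel': array([-0.0002351 , -0.00133931, -0.00214698,  0.00014209, -0.00052766,
        0.00039932]), 'effort': array([ 2.72271674e-03, -7.33663917e+01, -6.33790970e+01,  2.39543238e-05,
        5.23958704e-03,  5.77613810e-05]), 'tcp_pos': array([0.17792849, 0.6509656 , 0.23063792]), 'tool_rot': array([ 0.70075219,  0.09370207,  0.70089446, -0.09441   ]), 'wrist_force': array([ 0.01174329, -0.4036877 , -0.08292607]), 'torque': array([0.01445285, 0.0395683 , 0.0007436 ]), 'width': 0.0850997490641646}
```

View pics/top0.png

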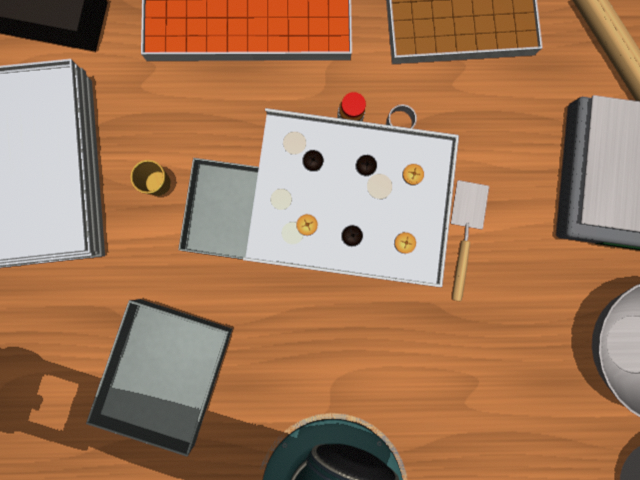

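View pics/side0.png

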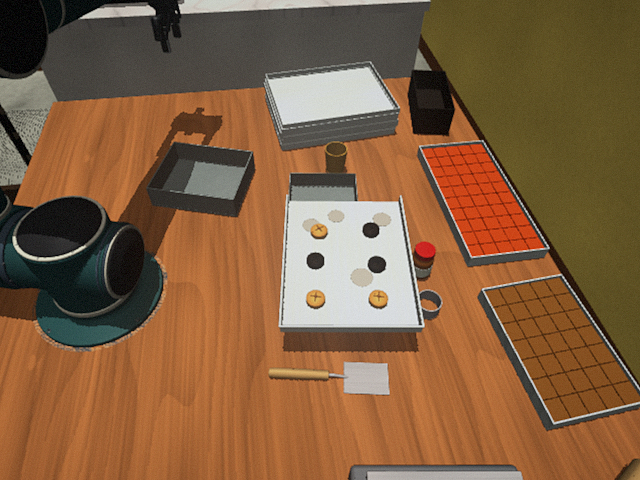

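Top view: burnt biscuits at about (313,160), (366,165) and (352,236). Golden ones are at (413,174), (307,225) and (405,243). The pale discs are stains. The open end faces left, with its lip running roughly (266,110)–(246,258), and the tin there covers (195,160)–(183,250). In the side view the tin also sits behind the open end.

```bash
cat > h.py <<'E'
from cell import *
import cv2, numpy as np
def ray(c,uv,z):
    T=np.array(c["world_from_camera"]);K=np.array(c["intrinsics"])
    uv=np.atleast_2d(np.asarray(uv,float))
    d=(T[:3,:3]@np.linalg.inv(K)@np.c_[uv,np.ones(len(uv))].T).T
    return (T[:3,3]+d*((z-T[2,3])/d[:,2])[:,None])[:,:2]
def blobs(c,kind,box):
    x0,y0,x1,y1=box; h=cv2.cvtColor(c["image"],cv2.COLOR_BGR2HSV)
    m=(h[...,2]<90) if kind=="b" else ((h[...,1]>110)&(h[...,2]>90))
    m=m.astype(np.uint8); k=np.zeros_like(m);k[y0:y1,x0:x1]=m[y0:y1,x0:x1]
    n,l,s,ce=cv2.connectedComponentsWithStats(k)
    return [(ce[i],s[i,4]) for i in range(1,n) if s[i,4]>150]
E
python3 - <<'E'
from h import *
c=capture("top")
for k in "bg":
    for ce,a in blobs(c,k,(272,125,440,265)):print(k,ce.round(1),a,ray(c,ce,.083).round(4))
im=c["image"][90:310,160:480]; cv2.imwrite("pics/crop.png",cv2.resize(im,None,fx=2.5,fy=2.5,interpolation=cv2.INTER_CUBIC))
E
```

```text
b [312.5 160.2] 332 [[0.6255 0.0321]]
b [366.  164.9] 339 [[ 0.6158 -0.0676]]
b [351.7 235.4] 335 [[ 0.4841 -0.0385]]
g [413.  173.9] 335 [[ 0.5983 -0.1553]]
g [306.5 224.5] 333 [[0.505  0.0446]]
g [404.9 242.5] 342 [[ 0.47   -0.1366]]
```

View pics/crop.png

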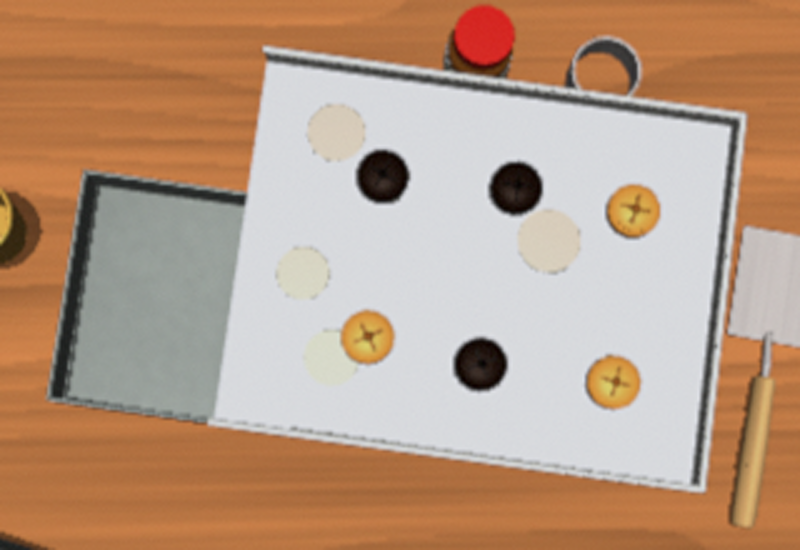

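The crop (2.5x, offset 160,90) has sheet rim corners at (264,48), (210,423), (745,115) and (705,491), and tin top corners at (85,172) and (50,400). The tin sits toward the sheet's -x side, so the upper-lane biscuits need a slanted push.

```bash
cat >> h.py <<'E'
cr=lambda p:(np.array(p,float)+.5)/2.5-.5+[160,90]
E
python3 - <<'E'
from h import *
c=capture("top")
P=ray(c,cr([(264,48),(210,423),(705,491),(745,115)]),.093)  # FL(+x), F(-x), R(-x), R(+x)
y=(P[0]+P[1]-P[2]-P[3]);y/=np.linalg.norm(y); x=(P[0]+P[3]-P[1]-P[2]);x/=np.linalg.norm(x)
print("len",np.linalg.norm(P[0]-P[3]),np.linalg.norm(P[1]-P[2]),np.linalg.norm(P[0]-P[1]),np.linalg.norm(P[3]-P[2]),x@y)
th=np.mean([np.arctan2(-y[0],y[1]),np.arctan2(x[1],x[0])]);print("theta",th)
R=np.array([[np.cos(th),-np.sin(th)],[np.sin(th),np.cos(th)]]);o=P.mean(0);print("o",o)
L=lambda w:(np.atleast_2d(w)-o)@R
print("corners",L(P).round(4))
print("tin",L(ray(c,cr([(85,172),(50,400),(245,192),(213,421)]),.05)).round(4))
lipc=L(ray(c,cr([(247,170),(216,415)]),.073));print("lip",lipc.round(4))
for k in "bg":
    for ce,a in blobs(c,k,(272,125,440,265)):print(k,L(ray(c,ce,.081)).round(4))
np.savez("f.npz",o=o,R=R,th=th)
from scipy.spatial.transform import Rotation as Q
q=get_state()["tool_rot"];print(Q.from_quat(np.r_[q[1:],q[0]]).as_matrix().round(3))
E
```

```text
len 0.3620982147826727 0.36214482335638054 0.28123724837743336 0.28106777797858506 0.004804299484885293
theta -0.14387240877806962
o [ 0.55523185 -0.03996432]
corners [[ 0.1411  0.1814]
 [-0.1402  0.1807]
 [-0.141  -0.1814]
 [ 0.1401 -0.1807]]
tin [[ 0.0384  0.3085]
 [-0.1385  0.3076]
 [ 0.0398  0.1845]
 [-0.1377  0.1834]]
lip [[ 0.0521  0.1829]
 [-0.1334  0.1794]]
b [[0.0596 0.0814]]
b [[ 0.0644 -0.0187]]
b [[-0.0704 -0.0089]]
g [[ 0.0595 -0.1083]]
g [[-0.0616  0.0765]]
g [[-0.0704 -0.1082]]
[[-0.     0.264  0.965]
 [-0.001  0.965 -0.264]
 [-1.    -0.001 -0.   ]]
```

```bash
cat >> h.py <<'E'
from scipy.spatial.transform import Rotation as Q
def to(xs,ys,z,head):
    "head: push heading, deg from sheet +y towards -x; pushes along tool -z. Shift is given in axes after the turn."
    f=np.load("f.npz");s=get_state();w=f["o"]+f["R"]@[xs,ys]
    q=s["tool_rot"];M=Q.from_quat(np.r_[q[1:],q[0]]).as_matrix();p=s["tcp_pos"]
    zc=np.arctan2(M[1,2],M[0,2]);zt=f["th"]+np.pi/2+np.radians(head)+np.pi
    t=-((zt-zc+np.pi)%(2*np.pi)-np.pi)
    z_=np.array([np.cos(zt),np.sin(zt)]);y_=np.array([-z_[1],z_[0]]);d=w-p[:2]
    print("turn %.3f dx %.1f dy %.1f dz %.1f"%(t,1e3*(p[2]-z),1e3*d@y_,1e3*d@z_),"t",s["time_s"],"sheet",((p[:2]-f["o"])@f["R"]).round(4),"z",p[2].round(4),"w",round(s["width"],4),"tilt",M[:,0].round(3),"F",s["wrist_force"].round(1))
E
python3 -c "
from h import *
to(.0786,.0485,.12,30)"
```

```text
turn 0.924 dx 110.9 dy 186.6 dz 778.9 t 0.2 sheet [-0.4725  0.6297] z 0.2309 w 0.0852 tilt [-0.    -0.001 -1.   ] F [ 0.5 -0.2  0.4]
```

>>> {"api": "drive_tool", "payload": {"deltas": [[0,0,0,0.132,189],[0,0,0,0.132,189],[0,0,0,0.132,189],[0,0,0,0.132,189],[0,0,0,0.132,189],[0,0,0,0.132,189],[0,0,0,0.132,189],[0,7,30,0,189],[0,7,30,0,189],[0,7,30,0,189],[0,7,30,0,189],[0,7,30,0,189],[0,7,30,0,189],[0,7,30,0,189],[0,7,30,0,189],[0,7,30,0,189],[0,7,30,0,189],[0,7,30,0,189],[0,7,30,0,189],[0,7,30,0,189]], "newtons": 40}}

```text
time_s: 2.2
tcp_pos: [0.4076, 0.3216, 0.2313]
tool_rot: [0.585, 0.397, 0.585, -0.396]
wrist_force: [-0.2, 0.2, 0.1]
width: 0.022
```

>>> {"api": "drive_tool", "payload": {"deltas": [[5,7,30,0,189],[5,7,30,0,189],[5,7,30,0,189],[5,7,30,0,189],[5,7,30,0,189],[5,7,30,0,189],[5,7,30,0,189],[5,7,30,0,189],[5,7,30,0,189],[5,7,30,0,189],[5,7,30,0,189],[5,7,30,0,189],[5,7,25,0,189],[0,0,0,0,189],[0,0,0,0,189]]}}

```text
time_s: 3.7
tcp_pos: [0.6344, -0.0013, 0.1659]
tool_rot: [0.585, 0.397, 0.586, -0.397]
wrist_force: [-0.4, -0.5, 0.5]
width: 0.0217
```

```bash
python3 -c "
from h import *
to(.0786,.0485,.076,30)
cv2.imwrite('pics/s1.png',cv2.resize(capture('side')['image'][150:390,220:460],None,fx=2.5,fy=2.5))"
```

```text
turn -0.001 dx 89.9 dy 4.5 dz 3.9 t 3.7 sheet [0.0728 0.0496] z 0.1659 w 0.0217 tilt [-0.001  0.    -1.   ] F [-0.4 -0.5  0.5]
```

View pics/s1.png

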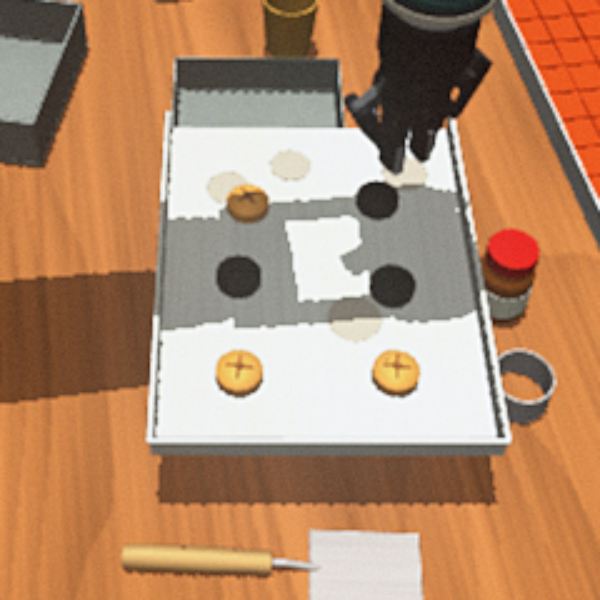

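The fingers sit behind the front right burnt biscuit, at crop (405,160) with the biscuit at (377,200). Going down and pushing.

>>> {"api": "drive_tool", "payload": {"deltas": [[20,4.5,4,0,189],[20,0,0,0,189],[20,0,0,0,189],[15,0,0,0,189],[8,0,0,0,189],[4,0,0,0,189],[2,0,0,0,189],[0,0,0,0,189]]}}

```text
time_s: 4.55
tcp_pos: [0.6404, -0.0031, 0.0779]
tool_rot: [0.586, 0.397, 0.585, -0.396]
wrist_force: [-0.3, 1.2, 0.4]
width: 0.0221
```

>>> {"api": "drive_tool", "payload": {"deltas": [[0,0,-6,0,189],[0,0,-8,0,189],[0,0,-9,0,189],[0,0,-9,0,189],[0,0,-9,0,189],[0,0,-9,0,189],[0,0,-9,0,189],[0,0,-9,0,189],[0,0,-9,0,189],[0,0,-9,0,189],[0,0,0,0,189]]}}

```text
time_s: 5.65
tcp_pos: [0.6079, 0.0778, 0.0773]
tool_rot: [0.586, 0.396, 0.586, -0.396]
wrist_force: [-0.1, -0.9, -0.7]
width: 0.0222
```

```bash
python3 -c "
from h import *
to(.0016,.182,.076,30)
cv2.imwrite('pics/s2.png',cv2.resize(capture('side')['image'][150:390,220:460],None,fx=2.5,fy=2.5))"
```

```text
turn 0.001 dx 1.3 dy -0.1 dz -67.0 t 5.65 sheet [0.0352 0.124 ] z 0.0773 w 0.0222 tilt [-0.  0. -1.] F [-0.1 -0.9 -0.7]
```

View pics/s2.png

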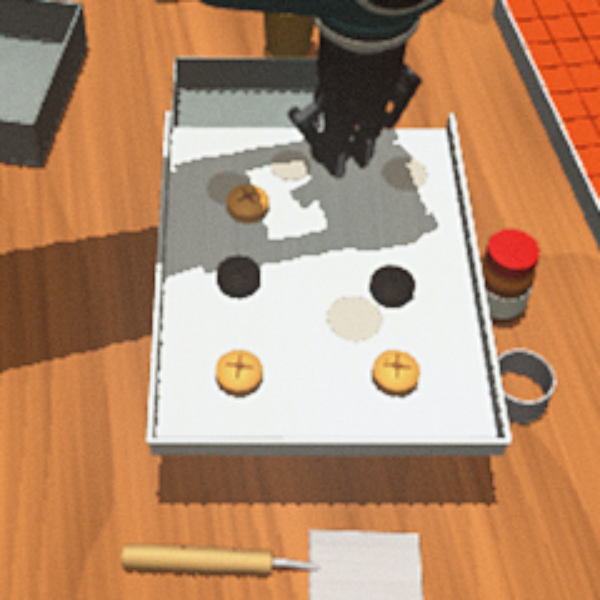

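The biscuit is gone from (377,200), hidden ahead of the fingers at (340,170), and the golden ones haven't moved. I'll push on to the lip, then lift.

>>> {"api": "drive_tool", "payload": {"deltas": [[0,0,-6,0,189],[0,0,-8,0,189],[0,0,-8,0,189],[0,0,-8,0,189],[0,0,-7,0,189],[0,0,-6,0,189],[0,0,-6,0,189],[0,0,-6,0,189],[0,0,-6,0,189],[0,0,-6,0,189],[0,0,0,0,189],[0,0,0,0,189],[-10,0,6,0,189],[-30,0,10,0,189],[-30,0,10,0,189],[0,0,0,0,189]]}}

```text
time_s: 7.3
tcp_pos: [0.5951, 0.1136, 0.1527]
tool_rot: [0.587, 0.398, 0.583, -0.395]
wrist_force: [-0.0, 0.3, 0.8]
width: 0.0224
```

```bash
python3 -c "
from h import *
b=np.array([.0644,-.0187]);h=np.radians(17.5);d=np.array([-np.sin(h),np.cos(h)]);s=b-.038*d;print(s)
to(*s,.12,17.5)
t=capture('top');im=t['image'];cv2.imwrite('pics/t2.png',cv2.resize(im[90:310,160:480],None,fx=2.5,fy=2.5))"
```

```text
[ 0.07582682 -0.05494124]
turn 0.217 dx 32.7 dy -8.3 dz 220.4 t 7.3 sheet [0.0175 0.1577] z 0.1527 w 0.0224 tilt [ 0.007  0.001 -1.   ] F [-0.   0.3  0.8]
```

View pics/t2.png

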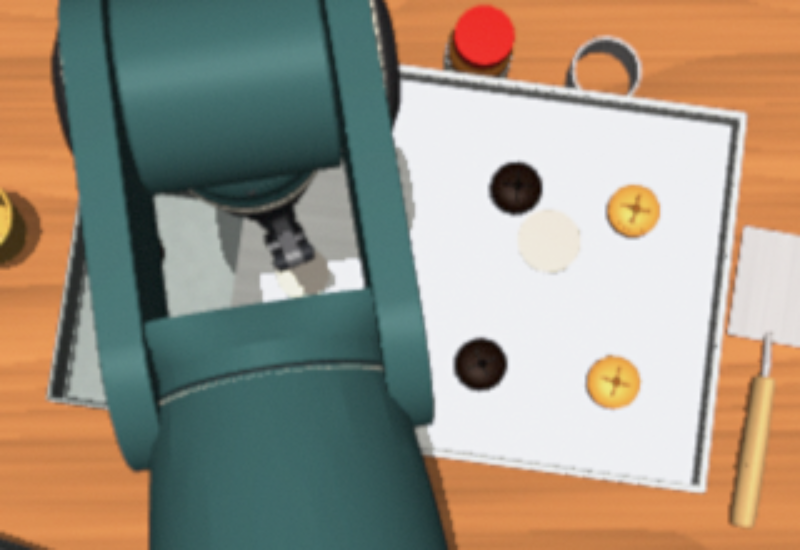

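The arm hides the tin; b, c and the two visible golden biscuits haven't moved. Next is b.

>>> {"api": "drive_tool", "payload": {"deltas": [[0,0,0,0.11,189],[0,0,0,0.107,189],[0,-1,25,0,189],[0,-1,25,0,189],[0,-1,25,0,189],[0,-1,25,0,189],[0,-1,25,0,189],[0,-1,25,0,189],[0,-1,25,0,189],[0,-1,25,0,189],[0,0,20,0,189],[0,0,0,0,189],[0,0,0,0,189],[0,0,0,0,189]]}}

```text
time_s: 8.75
tcp_pos: [0.6207, -0.103, 0.1471]
tool_rot: [0.539, 0.457, 0.539, -0.458]
wrist_force: [0.1, -0.7, -0.2]
width: 0.0224
```

```bash
python3 -c "
from h import *
to(.0758,-.055,.077,17.5)
t=capture('top');im=t['image'];cv2.imwrite('pics/t3.png',cv2.resize(im[90:310,160:480],None,fx=2.5,fy=2.5))"
```

```text
turn 0.002 dx 70.1 dy 1.2 dz 2.5 t 8.75 sheet [ 0.0739 -0.053 ] z 0.1471 w 0.0224 tilt [-0.  0. -1.] F [ 0.1 -0.7 -0.2]
```

View pics/t3.png

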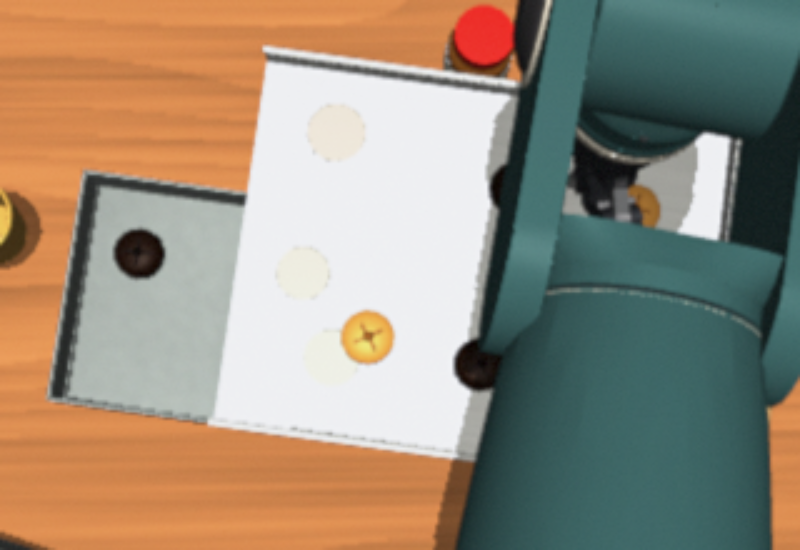

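Burnt a lies flat in the tin at crop (140,253), and the front golden hasn't moved. Now pushing b.

>>> {"api": "drive_tool", "payload": {"deltas": [[20,1.2,2.5,0,189],[20,0,0,0,189],[15,0,0,0,189],[8,0,0,0,189],[4,0,0,0,189],[3,0,0,0,189],[0,0,0,0,189],[0,0,-6,0,189],[0,0,-7,0,189],[0,0,-9,0,189],[0,0,-9,0,189],[0,0,-9,0,189],[0,0,-9,0,189],[0,0,-9,0,189],[0,0,-9,0,189],[0,0,-9,0,189],[0,0,-9,0,189],[0,0,-9,0,189],[0,0,-9,0,189],[0,0,-9,0,189]]}}

```text
time_s: 10.8
tcp_pos: [0.6041, 0.0054, 0.0773]
tool_rot: [0.539, 0.458, 0.539, -0.458]
wrist_force: [0.1, -1.0, 0.4]
width: 0.0221
```

```bash
python3 -c "
from h import *
to(.001,.182,.077,17.5)
c=capture('side');print(blobs(c,'b',(285,205,415,325)))"
```

```text
turn 0.001 dx 0.3 dy 0.2 dz -136.4 t 10.8 sheet [0.0419 0.0519] z 0.0773 w 0.0221 tilt [-0.  0. -1.] F [ 0.1 -1.   0.4]
[(array([366.86692607, 219.54474708]), np.int32(1285)), (array([315.03448276, 260.3362069 ]), np.int32(232))]
```

>>> {"api": "drive_tool", "payload": {"deltas": [[0,0,-6,0,189],[0,0,-8,0,189],[0,0,-9,0,189],[0,0,-9,0,189],[0,0,-9,0,189],[0,0,-9,0,189],[0,0,-9,0,189],[0,0,-9,0,189],[0,0,-8,0,189],[0,0,-6,0,189],[0,0,-6,0,189],[0,0,-6,0,189],[0,0,-6,0,189],[0,0,-6,0,189],[0,0,-6,0,189],[0,0,-6,0,189],[0,0,-6,0,189],[0,0,-6,0,189],[0,0,-6,0,189],[0,0,0,0,189]]}}

```text
time_s: 12.85
tcp_pos: [0.582, 0.1396, 0.0773]
tool_rot: [0.539, 0.457, 0.539, -0.457]
wrist_force: [0.0, 0.3, 0.0]
width: 0.0217
```

>>> {"api": "drive_tool", "payload": {"deltas": [[0,0,0,0,189],[-10,0,6,0,189],[-30,0,10,0,189],[-30,0,20,0,189],[0,0,30,0,189],[0,0,30,0,189],[0,0,0,0,189],[0,0,0,0,189]]}}

```text
time_s: 13.65
tcp_pos: [0.5979, 0.0432, 0.1479]
tool_rot: [0.539, 0.458, 0.539, -0.458]
wrist_force: [-0.0, -0.3, -0.0]
width: 0.0223
```

```bash
python3 -c "
from h import *
to(-.108,-.009,.12,-90)
t=capture('top');im=t['image'];cv2.imwrite('pics/t4.png',cv2.resize(im[90:310,160:480],None,fx=2.5,fy=2.5))"
```

```text
turn 1.876 dx 27.9 dy 97.5 dz 138.3 t 13.65 sheet [0.0303 0.0885] z 0.1479 w 0.0223 tilt [ 0.  0. -1.] F [-0.  -0.3 -0. ]
```

View pics/t4.png

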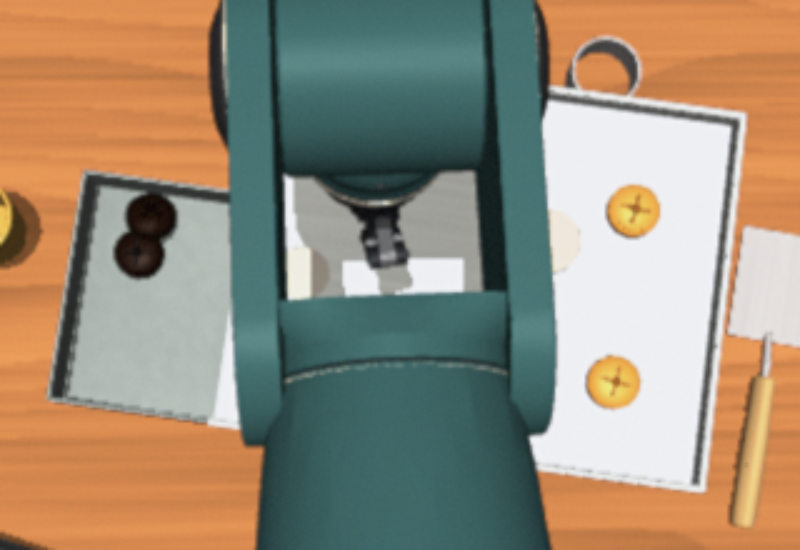

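Both a and b are in the tin, at crop (140,253) and (150,216). Now c: sideways first toward +x, pushing along tool +z.

>>> {"api": "drive_tool", "payload": {"deltas": [[0,0,0,-0.14,189],[0,0,0,-0.14,189],[0,0,0,-0.14,189],[0,0,0,-0.14,189],[0,0,0,-0.14,189],[0,0,0,-0.14,189],[0,0,0,-0.14,189],[0,0,0,-0.14,189],[0,0,0,-0.146,189],[0,-20,-25,0,189],[0,-20,-25,0,189],[0,-20,-25,0,189],[0,-20,-25,0,189],[0,-17,-20,0,189],[0,0,-16,0,189],[0,0,0,0,189],[0,0,0,0,189],[0,0,0,0,189]]}}

```text
time_s: 15.5
tcp_pos: [0.45, -0.0323, 0.1474]
tool_rot: [0.705, 0.05, 0.705, -0.05]
wrist_force: [0.1, 0.2, 0.2]
width: 0.0219
```

```bash
python3 -c "
from h import *
to(-.107,-.009,.077,90)
c=capture('side');cv2.imwrite('pics/s5.png',cv2.resize(c['image'][150:390,220:460],None,fx=2.5,fy=2.5))"
```

```text
turn 0.003 dx 70.4 dy -1.5 dz -1.8 t 15.5 sheet [-0.1052 -0.0075] z 0.1474 w 0.0219 tilt [ 0.  0. -1.] F [0.1 0.2 0.2]
```

View pics/s5.png

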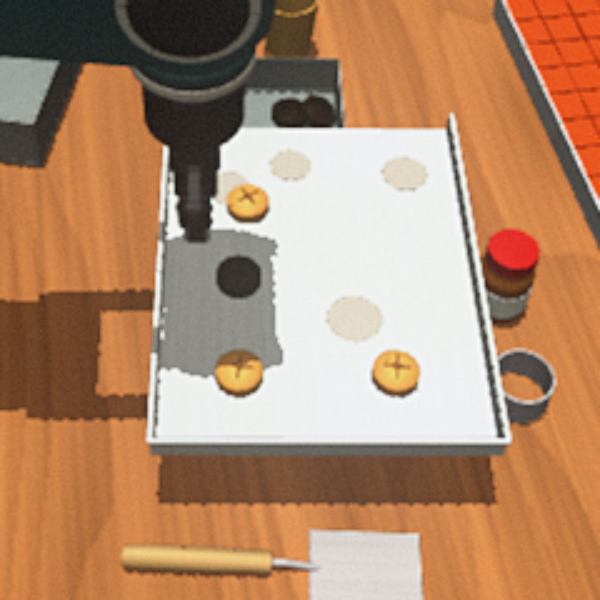

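The fingers are clear of the rim, c is at (238,276), and the golden biscuits haven't moved.

>>> {"api": "drive_tool", "payload": {"deltas": [[20,-1.5,-2,0,189],[20,0,0,0,189],[15,0,0,0,189],[8,0,0,0,189],[4,0,0,0,189],[3,0,0,0,189],[0,0,0,0,189],[0,0,5,0,189],[0,0,6,0,189],[0,0,8,0,189],[0,0,8,0,189],[0,0,9,0,189],[0,0,9,0,189],[0,0,9,0,189],[0,0,9,0,189],[0,0,8,0,189],[0,0,7,0,189],[0,0,5,0,189],[0,0,4,0,189],[0,0,0,0,189]]}}

```text
time_s: 17.55
tcp_pos: [0.5336, -0.0462, 0.0773]
tool_rot: [0.705, 0.05, 0.705, -0.05]
wrist_force: [0.0, 0.1, -0.2]
width: 0.022
```

>>> {"api": "drive_tool", "payload": {"deltas": [[0,0,-6,0,189],[0,0,-8,0,189],[-20,0,-8,0,189],[-30,0,0,0,189],[-20,0,0,0,189],[0,0,0,0,189],[0,0,0,0.143,189],[0,0,0,0.143,189],[0,0,0,0.143,189],[0,0,0,0.143,189],[0,0,0,0.143,189],[0,0,0,0.143,189],[0,0,0,0.143,189],[0,0,0,0.143,189],[0,0,0,0.143,189],[0,0,0,0.143,189],[0,0,0,0.141,189],[0,0,0,0,189]]}}

```text
time_s: 19.35
tcp_pos: [0.5108, -0.0429, 0.1466]
tool_rot: [-0.462, -0.535, -0.463, 0.535]
wrist_force: [-0.6, -0.0, -0.4]
width: 0.0223
```

```bash
python3 -c "
from h import *
to(.008,-.047,.077,0)
f=np.load('f.npz')
c=capture('side')
for k in 'bg':
  for ce,a in blobs(c,k,(285,205,415,325)):print(k,ce,a,((ray(c,ce,.081)-f['o'])@f['R']).round(4))
cv2.imwrite('pics/s6.png',cv2.resize(c['image'][150:390,220:460],None,fx=2.5,fy=2.5))"
```

```text
turn -0.001 dx 69.6 dy 51.5 dz 37.7 t 19.35 sheet [-0.0435 -0.0093] z 0.1466 w 0.0223 tilt [-0.001  0.    -1.   ] F [-0.6 -0.  -0.4]
b [330.06409323 218.05608157] 1373 [[-0.033   0.1162]]
b [349.98253275 260.46724891] 229 [[ 0.0076 -0.0102]]
g [410.69714286 225.06285714] 350 [[0.1572 0.0944]]
g [315.1870229  298.54580153] 262 [[-0.0698 -0.1084]]
g [377.8996139  298.53281853] 259 [[ 0.0599 -0.1086]]
```

View pics/s6.png

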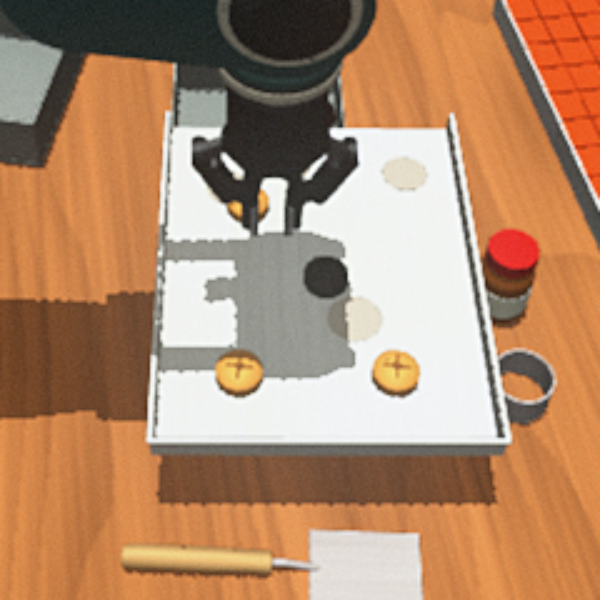

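c is now at sheet (0.008,-0.010), image (325,276), as planned. Moving behind it, then pushing with a slight slant past the golden biscuit and off the lip.

>>> {"api": "drive_tool", "payload": {"deltas": [[0,0,0,-0.061,189],[0,0,21,0,189],[0,0,21,0,189],[0,25,0,0,189],[0,26,0,0,189],[0,0,0,0,189],[0,0,0,0,189],[0,0,0,0,189]]}}

```text
time_s: 20.2
tcp_pos: [0.5583, -0.0889, 0.147]
tool_rot: [-0.48, -0.519, -0.48, 0.519]
wrist_force: [-0.4, 0.1, -0.2]
width: 0.0219
```

```bash
python3 -c "
from h import *
to(.0099,-.048,.077,3.5)"
```

```text
turn 0.004 dx 70.0 dy -0.1 dz -0.0 t 20.2 sheet [ 0.01  -0.048] z 0.147 w 0.0219 tilt [-0.001  0.    -1.   ] F [-0.4  0.1 -0.2]
```

>>> {"api": "drive_tool", "payload": {"deltas": [[20,0,0,0,189],[20,0,0,0,189],[15,0,0,0,189],[8,0,0,0,189],[4,0,0,0,189],[3,0,0,0,189],[0,0,0,0,189],[0,0,-6,0,189],[0,0,-7,0,189],[0,0,-9,0,189],[0,0,-9,0,189],[0,0,-9,0,189],[0,0,-9,0,189],[0,0,-9,0,189],[0,0,-9,0,189],[0,0,-9,0,189],[0,0,-9,0,189],[0,0,-9,0,189],[0,0,-9,0,189],[0,0,-9,0,189]]}}

```text
time_s: 22.2
tcp_pos: [0.5681, 0.0234, 0.0773]
tool_rot: [-0.479, -0.52, -0.479, 0.52]
wrist_force: [-0.6, -0.7, 0.2]
width: 0.0225
```

```bash
python3 -c "
from h import *
to(-.004,.182,.077,3.5)
c=capture('side');print(blobs(c,'b',(285,205,415,325)))"
```

```text
turn 0.002 dx 0.3 dy -0.5 dz -117.7 t 22.2 sheet [0.0036 0.0645] z 0.0773 w 0.0225 tilt [-0. -0. -1.] F [-0.6 -0.7  0.2]
[(array([349.08902334, 217.31892826]), np.int32(1157))]
```

Another 118 mm to the lip, then lift and retreat.

>>> {"api": "drive_tool", "payload": {"deltas": [[0,0,-6,0,189],[0,0,-8,0,189],[0,0,-9,0,189],[0,0,-9,0,189],[0,0,-9,0,189],[0,0,-9,0,189],[0,0,-8,0,189],[0,0,-6,0,189],[0,0,-6,0,189],[0,0,-6,0,189],[0,0,-6,0,189],[0,0,-6,0,189],[0,0,-6,0,189],[0,0,-6,0,189],[0,0,-6,0,189],[0,0,-6,0,189],[0,0,-6,0,189],[0,0,0,0,189]]}}

```text
time_s: 24.05
tcp_pos: [0.5776, 0.1409, 0.0773]
tool_rot: [0.479, 0.52, 0.48, -0.52]
wrist_force: [0.9, 0.1, 0.4]
width: 0.0218
```

>>> {"api": "drive_tool", "payload": {"deltas": [[0,0,0,0,189],[-15,0,2,0,189],[-30,0,5,0,189],[-30,0,20,0,189],[-30,0,30,0,189],[-20,0,30,0,189],[0,0,40,0,189],[0,0,40,0,189],[0,0,40,0,189],[0,0,40,0,189],[0,0,0,0,189],[0,0,0,0,189],[0,0,0,0,189]]}}

```text
time_s: 25.35
tcp_pos: [0.5577, -0.1055, 0.203]
tool_rot: [0.48, 0.52, 0.479, -0.52]
wrist_force: [0.9, -0.4, -0.1]
width: 0.0224
```

```bash
python3 -c "
from h import *
to(0,0,.2,0)
f=np.load('f.npz')
c=capture('side')
for ce,a in blobs(c,'g',(285,205,400,325)):print(ce,((ray(c,ce,.081)-f['o'])@f['R']).round(4))
t=capture('top')['image'][90:310,160:480]
s=c['image'][150:390,220:460]
cv2.imwrite('pics/e.png',np.hstack([cv2.resize(t,(480,330)),cv2.resize(s,(320,330))]))"
```

```text
turn 0.063 dx 3.0 dy -11.8 dz -64.6 t 25.35 sheet [ 0.0118 -0.0646] z 0.203 w 0.0224 tilt [ 0.001  0.    -1.   ] F [ 0.9 -0.4 -0.1]
[318.5492228  231.01036269] [[-0.0609  0.0754]]
[315.12030075 298.7481203 ] [[-0.07   -0.1089]]
[377.80075188 298.7518797 ] [[ 0.0597 -0.1092]]
```

View pics/e.png

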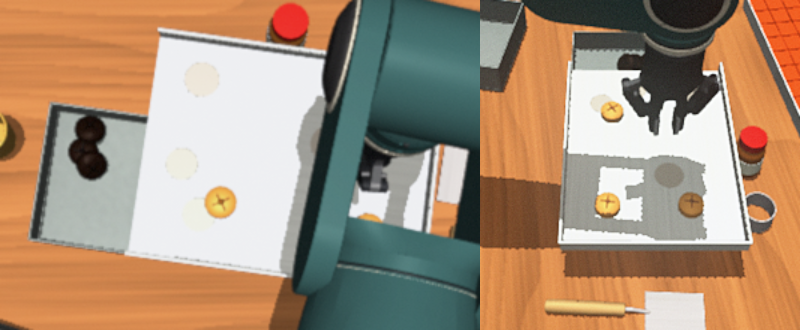

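All three burnt biscuits are in the tin, near (90,130), (82,150) and (92,165). The golden ones are within about 2 mm of where they started, and the jar, cutter and spatula haven't moved. Handing in.

```bash
python3 -c "
from cell import *
print(close_job())"
```

```text
the job is handed in; nothing more can be done
None
```

I swept all three burnt biscuits off the open end of the sheet into the scrap tin and handed the job in at about 25 s. I only pushed them, with the two half-closed fingertips cradling each one. Two went straight off on a slant. The third sat behind a golden biscuit, so I pushed it sideways first and then along the middle.

- **Burnt biscuits:** the last pictures show all three in the tin, with the arm clear of everything. They lie touching, and one may be leaning on the others; I judged its height by eye to be below the 45 mm limit, but did not measure it.
- **Golden biscuits:** from the last side picture, all three are within about 2 mm of where they started.
- **Other objects:** the jar, cutter, tumbler and spatula looked unmoved in the pictures, but I did not measure them. The tumbler and spatula were only partly visible in the last pictures.
- **Forces:** the force readings I saw stayed under 2 N. No check failed or disagreed.

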